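Switch on the guarded test kiln

TASK

The test kiln on the red switch box is loaded: switch it on. With a fingertip swing the box's red guard up and back, push the toggle beneath it over to ON (away from you, towards the green dot), then let the guard drop fully shut over it again. Touch the guard and toggle gently, without gripping or forcing them; leave the yellow switch box and the pots, clay and tools where they are.

Things in the scene. Friction and masses are not known exactly. Their poses are not given: they have to be found in the camera images.
- red_box: Fixed grey steel switch box of the kiln to be fired, 90 x 120 x 80 mm (its x, y, z), with a red stripe on the front and a red hinged guard on top; it does not move. Origin: centre of its underside, on the table. Its x axis points from its front (the side towards the robot) to its rear, z up. Flat top panel 81 mm above the table. On the panel, beside the guard on the box's -y side, are a green pilot lamp and a black fuse cap, at most 15 mm tall.
- red_hinge (a point): Middle of the hinge axis of the red guard, along the box's y at the rear edge of the panel: (45, 18, 85) mm in the box's frame. Fixed.
- red_guard (a joint): Angle of the red guard, rad: 0 = shut, 1.55 = swung right back over the rear edge of the box (end stop). The guard is an 80 g hood, 64 mm wide (y), reaching 78 mm forward of the hinge and 39 mm above it, red painted steel with a clear window on top, open underneath; behind the open guard there is free space. It swings freely: let go below about 1.1 rad it drops shut, above that it falls open and stays open.
- red_lip (a point): Middle of the front edge of the red guard's finger lip, moving with the guard: a 50 mm wide (y), 3 mm thick plate with a 6 mm rolled edge that sticks out 29 mm forward from the guard's front wall. Shut, the edge lies 107 mm in front of the hinge and 20 mm above it, 17 mm forward of the box's front face, so that there is free space below it down to the table. Fully open, the lip points up, its edge about 18 mm behind the hinge and 107 mm above it.
- red_toggle (a joint): Angle of the toggle under the red guard, rad: 0 = OFF (leaning 0.35 rad towards the front of the box, to the robot), 0.7 = ON (leaning 0.35 rad towards the rear, to the green dot). Snap action: it goes over centre at 0.35 and then flies to that end by itself; about 1.5 N at the tip.
- red_toggle_tip (a point): Tip of the steel bat-handle toggle under the red guard, 12 mm thick, 35 mm long from its pivot at (3, 18, 83) mm in the box's frame; moves with the toggle, clear of the guard in both positions.
- yellow_box: Fixed grey steel switch box of the other kiln (to be left alone), 90 x 120 x 80 mm (its x, y, z), with a yellow stripe on the front and a yellow hinged guard on top; it does not move. Origin: centre of its underside, on the table. Its x axis points from its front (the side towards the robot) to its rear, z up. Flat top panel 81 mm above the table. On the panel, beside the guard on the box's -y side, are a green pilot lamp and a black fuse cap, at most 15 mm tall.
- yellow_hinge (a point): Middle of the hinge axis of the yellow guard, along the box's y at the rear edge of the panel: (45, 18, 85) mm in the box's frame. Fixed.
- yellow_guard (a joint): Angle of the yellow guard, rad: 0 = shut, 1.55 = swung right back over the rear edge of the box (end stop). The guard is an 80 g hood, 64 mm wide (y), reaching 78 mm forward of the hinge and 39 mm above it, yellow painted steel with a clear window on top, open underneath; behind the open guard there is free space. It swings freely: let go below about 1.1 rad it drops shut, above that it falls open and stays open.
- yellow_lip (a point): Middle of the front edge of the yellow guard's finger lip, moving with the guard: a 50 mm wide (y), 3 mm thick plate with a 6 mm rolled edge that sticks out 29 mm forward from the guard's front wall. Shut, the edge lies 107 mm in front of the hinge and 20 mm above it, 17 mm forward of the box's front face, so that there is free space below it down to the table. Fully open, the lip points up, its edge about 18 mm behind the hinge and 107 mm above it.
- yellow_toggle (a joint): Angle of the toggle under the yellow guard, rad: 0 = OFF (leaning 0.35 rad towards the front of the box, to the robot), 0.7 = ON (leaning 0.35 rad towards the rear, to the green dot). Snap action: it goes over centre at 0.35 and then flies to that end by itself; about 1.5 N at the tip.
- yellow_toggle_tip (a point): Tip of the steel bat-handle toggle under the yellow guard, 12 mm thick, 35 mm long from its pivot at (3, 18, 83) mm in the box's frame; moves with the toggle, clear of the guard in both positions.
- cup: Loose bisque-fired pink-tan cup, 64 mm across, 80 mm tall, between the two boxes. Origin: centre of its underside.
- clay_board: Fixed plywood clay board, 300 x 220 x 12 mm, to the robot's left. Origin: centre of its underside.
- pinch_pot: Loose grey clay bowl, 84 mm across, 48 mm tall, standing on the board. Origin: centre of its underside.
- stamp: Loose turned wooden clay stamp, 32 mm across, 68 mm tall, standing on the board. Origin: centre of its underside.
- clay_block: Loose grey clay block, 130 x 100 x 85 mm, 1.6 kg, to the robot's right. Origin: centre of its underside.
- glaze_jar: Loose blue glaze jar with a white cap, 60 mm across, 85 mm tall, to the right. Origin: centre of its underside.
- rib: Loose pink flat potter's rib, 95 x 55 x 5 mm, lying on the table at the front. Origin: centre of its underside.
- knife_mid (a point): Loose wooden clay knife, 160 x 14 x 7 mm, lying on the table in front of the boxes; point on its middle, 4 mm above the table.

How it is judged:
By the outcome, as a careful person would: the job done as asked, in the order asked, and still so for the second after the job is handed in, with the robot touching nothing.
It also fails if it takes over 56 s, if anything falls off the work surface, if the arm or the gripper's body presses on something with over 40 N, if the wrist force passes 120 N, or if a joint passes its speed limit or range.

ROBOT

A 6-joint arm with a two-finger parallel gripper is mounted at the origin on the work surface. World frame = base frame: x ahead of the robot, y to its left, z up, the work surface at z = 0. Lengths are in m, angles in rad, forces in N, time in s.
With the tool pointing down it reaches from about 0.35 to 0.8 m from the base axis. Payload 7.3 kg.
Tool frame: the origin (TCP) lies between the finger pads; the fingertips stand 25 mm ahead of it and the grasp point (between the pads) lies 6 mm ahead of it (r.tip_extent is the distance from the TCP to the fingertips, in m); z points along the fingers, y is the direction in which the jaws open and shut (so a half turn about z gives the same grasp; the last joint's range is limited). The gripper opens to 85 mm and grips with 20 to 120 N. Pads are 22 mm wide; open, the fingers measure 114 mm over their backs; the gripper's body (76 mm by 85 mm) begins 54 mm behind the grasp point. The pads swing forward as they close: fully open they stand 13 mm farther back than shut.
Start: joints at [-1.349, 0.342, 1.524, -0, 1.275, -0.146], TCP at [0.189, -0.49, 0.232] pointing down, gripper open.
Joint ranges: [-2.53, 2.53], [-0.77, 2.02], [0.04, 2.7], [-1, 4.14], [0.28, 2.66], [-3.11, 3.11]. Speed limits (rad/s): [2.57, 2.57, 3.14, 3.14, 3.14, 3.14].

INTERFACE

Orientations are given as a unit quaternion [x, y, z, w].
In Python, from workcell import r, command_gripper, optics gives the robot as it stands. The module is installed in compiled form; this text tells all that it offers. Calls block until the motion is done:
- r.reach(position, orientation): joint-space move of the TCP to a pose.
- r.move_straight(position, orientation=None, speed=0.15, max_force=None): straight line of the TCP; orientation=None keeps the orientation; speed is the mean speed in m/s. With max_force (N) it stops when the force on the tool has changed by that much, and returns True; else False.
- r.movej(angles): joint-space move.
- command_gripper(opening, force=None): finger opening in m; force is the grip in N (None keeps the last); returns when the fingers have stopped.
- r.hold(seconds).
- r.solve_ik(position, orientation): joint angles nearest the present ones, or None.
- r.read_state(): the state.
- optics.get_image(name): name is "scene" or "top"; returns (picture, depth): 420x560x3 uint8, red, green, blue; 420x560 float32, m along the optical axis (not along the pixel's ray), 0 where there is no reading.
- optics.camera_model(name): a dict with "K" (3x3 intrinsics, pixels), "k1" (the pictures are not rectified: a ray, as slopes to the right and down, at radius r is drawn at 1 + k1 r^2 times it, then the intrinsics apply), "R" (3x3) and "t" (3): a world point X has camera coordinates R X + t. Camera axes: x right, y down, z forward; pixel columns grow to the right and rows downward; lengths in m; the calibration is good to about 2 mm. A picture is of the moment at which its call begins. camera_model takes no time and is no camera call.
A pose or a line that the arm cannot do raises r.PlanningError and nothing moves.
- r.finish_job(): hands the job in, once; it reports no verdict.
The state is a dict: "time_s": time; "joint_positions": joint angles; "dq": joint speeds; "tau": joint torques, N m; "eef_pos": TCP position; "eef_rot": TCP orientation; "contact_force": force on the tool from outside, world axes, zero at the start; "torque": the same for the moment, N m; "grip_width": finger opening in m.
Only numpy, scipy, OpenCV 4.12 (cv2) and the standard library are available. Lean on these libraries where they do the work, as an engineer would, in place of code of your own. Each camera call takes 0.05 s, during which the arm holds its last target. There are 200 camera calls.

## Working session

There is one attempt and no reset: what is moved stays moved. The work goes in short steps, each a Python script; the robot and the scene stay as the last script left them, time stands still between calls to the robot, and variables do not carry over. Pictures are saved under pics/ and viewed, about 8 in all and at most 12, crops included, and the job is handed in when it is done.

```bash
mkdir -p pics
cat > h.py <<'E'
import numpy as np, cv2
from workcell import r, command_gripper, optics
def snap(n, f):
    p,d=optics.get_image(n); cv2.imwrite(f'pics/{f}.png',p[:,:,::-1]); np.savez(f'pics/{f}.npz',p=p,d=d); return p,d
def crop(f,x0,y0,x1,y1,k):
    p=cv2.imread(f'pics/{f}.png')[y0:y1,x0:x1]; cv2.imwrite(f'pics/{f}_c{x0}_{y0}.png',cv2.resize(p,None,fx=k,fy=k,interpolation=cv2.INTER_CUBIC))
def ray(n,u,v):
    m=optics.camera_model(n);K=np.array(m['K']);D=np.array([m['k1'],0,0,0,0.])
    q=cv2.undistortPoints(np.array([[[u,v]]],float),K,D)[0,0]
    R=np.array(m['R']);t=np.array(m['t']); return -R.T@t, R.T@np.array([q[0],q[1],1.])
def atz(n,u,v,z):
    c,w=ray(n,u,v); return c+w*(z-c[2])/w[2]
def atd(n,d,u,v):
    c,w=ray(n,u,v); return c+w*d[int(round(v)),int(round(u))]
E
python3 - <<'E'
from h import *
a,_=snap('scene','s0');b,_=snap('top','t0')
for n in('scene','top'): m=optics.camera_model(n);print(n,m['K'],m['k1'],-np.array(m['R']).T@m['t'],np.array(m['R'])[2])
print(r.read_state(), r.tip_extent)
E
```

```text
scene [[409.44854146   0.         270.46567384]
 [  0.         409.44854146 211.32448516]
 [  0.           0.           1.        ]] -0.06555784101299861 [0.99833189 0.69290919 0.88062118] [-0.42450474 -0.57608131 -0.69851704]
top [[427.40484477   0.         283.90766296]
 [  0.         427.40484477 209.3156428 ]
 [  0.           0.           1.        ]] 0.018481583480249933 [0.34075012 0.0278426  1.41228663] [ 1.26063327e-01  7.59759860e-04 -9.92021905e-01]
{'time_s': 0.1, 'joint_positions': array([-1.34897207e+00,  3.42635185e-01,  1.52494868e+00,  2.26902497e-05,
        1.27537335e+00, -1.45994820e-01]), 'dq': array([ 0.00085836, -0.00099054, -0.00136256,  0.00025563,  0.00092609,
        0.00075078]), 'tau': array([ 2.62221969e-03, -4.34445548e+01, -2.46491611e+01, -1.01523517e-04,
        4.65256831e-03,  4.49889981e-06]), 'eef_pos': array([ 0.18872981, -0.48951832,  0.23119523]), 'eef_rot': array([ 9.83136630e-01,  1.82871271e-01, -1.50187101e-05, -6.82202126e-04]), 'contact_force': array([-0.3753798 , -0.12351821, -0.40423315]), 'torque': array([-0.02564136, -0.01089602, -0.03112645]), 'grip_width': 0.08509543470723298} 0.025
```

View pics/s0.png

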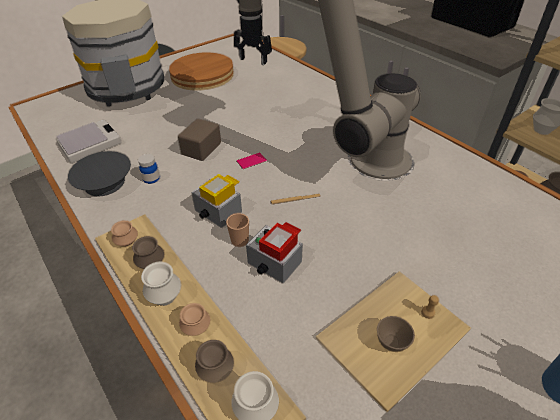

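View pics/t0.png

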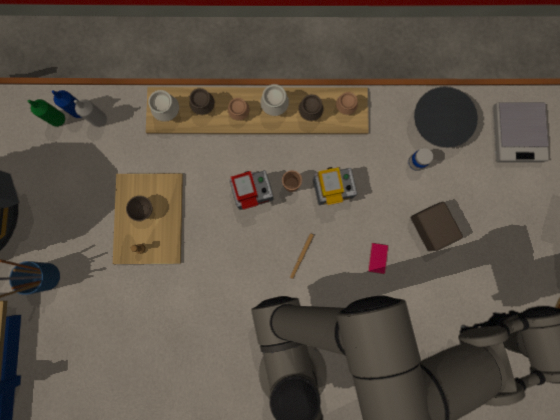

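The scene picture shows the red box at about (275,250), the yellow box at (217,203) and the cup between them at (238,230). In the top view they are at about (251,190), (335,187) and (291,180), with the red lip at about (249,204). Next I'll enlarge both crops.

Run:
```python
from h import *
crop('t0',215,155,315,225,8); crop('s0',180,165,320,290,5)
```

```text
(no output)
```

View pics/t0_c215_155.png

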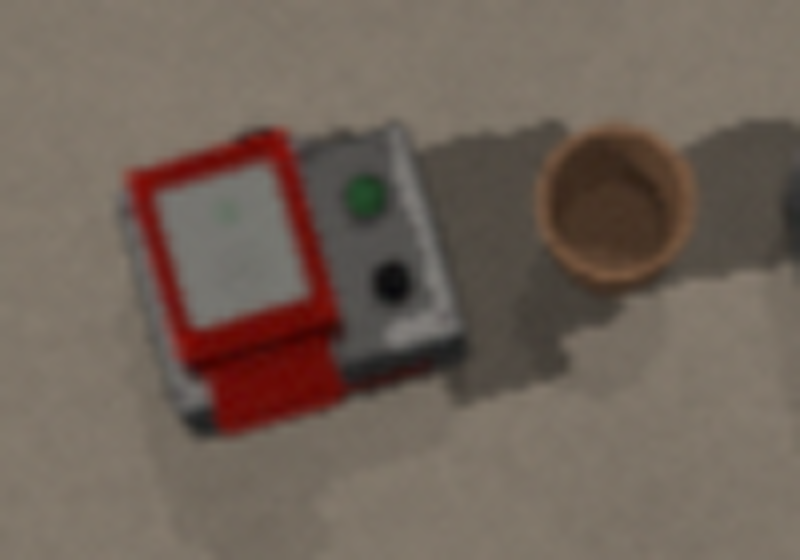

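View pics/s0_c180_165.png

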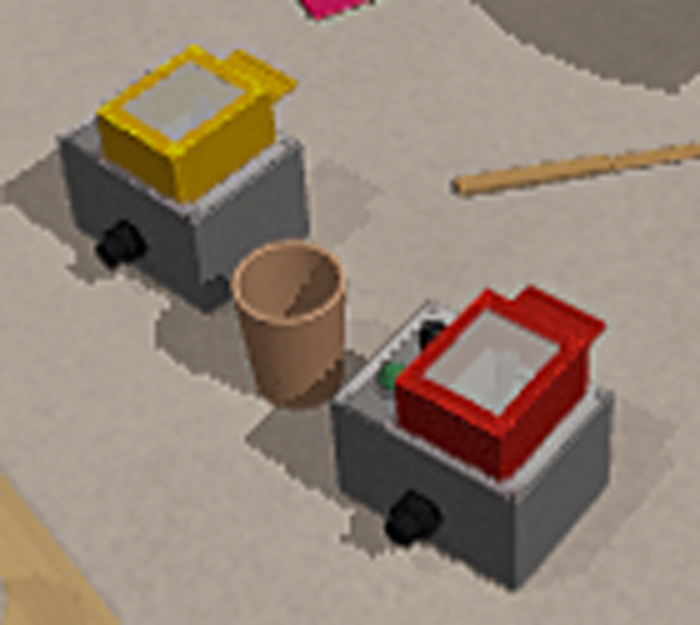

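Top crop: guard top corners at (127,172), (286,130), (185,362) and (338,325), and lip edge from (218,432) to (342,402), all in crop pixels. The scene crop shows the matching corners and the box's vertical edges. I'll fit the box pose to both views.

```bash
cat > fit.py <<'E'
from h import *
from scipy.optimize import least_squares
B=lambda x,y,z:np.array([x,y,z])/1e3
T=[(127,172,45,50,124),(286,130,45,-14,124),(185,362,-33,50,124),(338,325,-33,-14,124),(218,432,-62,43,105),(342,402,-62,-7,105),(402,125,45,-60,81),(465,335,-45,-60,81)]
S=[(397,380,45,-14,124),(503,428,45,50,124),(588,345,-33,50,124),(488,290,-33,-14,124),(530,288,-62,-7,108),(603,326,-62,43,108),(515,490,45,60,81),(335,400,45,-60,81),(612,395,-45,60,81),(432,302,-45,-60,81),(515,588,45,60,0)]
def proj(n,X):
    m=optics.camera_model(n);R=np.array(m['R'])
    return cv2.projectPoints(X,cv2.Rodrigues(R)[0],np.array(m['t']),np.array(m['K']),np.array([m['k1'],0,0,0,0.]))[0][:,0]
def unpack(L,k,ox,oy): 
    L=np.array(L,float);return (L[:,:2]+.5)/k-.5+[ox,oy],L[:,2:]/1e3
data=[('top',)+unpack(T,8,215,155),('scene',)+unpack(S,5,180,165)]
def W(p,X): c,s=np.cos(p[2]),np.sin(p[2]); return X@np.array([[c,-s,0],[s,c,0],[0,0,1]]).T+[p[0],p[1],0]
def fit(ds):
    f=lambda p:np.concatenate([(proj(n,W(p,X))-uv).ravel() for n,uv,X in ds])
    s=least_squares(f,[.55,.14,.2],loss='soft_l1'); return s.x,np.round(f(s.x).reshape(-1,2),1).tolist()
if __name__=='__main__':
    for ds in (data,data[:1],data[1:]): print(*fit(ds))
    d=np.load('pics/t0.npz')['d']
    uv=data[0][1]; print(atd('top',d,*uv[:4].mean(0)), atd('top',d,244.0,203.5), atd('top',d,267,188))
    for n,u,v in(('cup',291.5,180),): print(n,atz('top',u,v,.08))
    print('knife',atz('top',293,276,.007),atz('top',312,235,.007))
E
python3 fit.py
```

```text
[0.57784851 0.13376031 0.27543779] [[-0.3, -0.2], [-0.1, -0.4], [-1.1, 0.3], [0.1, -0.7], [0.1, 0.8], [0.3, 0.2], [0.5, -0.7], [0.2, -0.0], [-0.6, 0.1], [-0.7, 2.1], [0.5, -0.7], [-0.2, -0.4], [0.1, -1.1], [1.3, -0.6], [0.2, 2.8], [-1.5, -0.6], [1.0, -0.6], [0.0, -1.4], [0.2, 2.5]]
[0.57756365 0.1336458  0.27090078] [[-0.3, -0.2], [0.0, -0.4], [-1.1, 0.3], [0.1, -0.6], [0.0, 0.9], [0.2, 0.3], [0.6, -0.6], [0.2, 0.2]]
[0.57818469 0.1339835  0.27882169] [[-0.6, 0.3], [-0.7, 2.3], [0.4, -0.7], [-0.3, -0.3], [-0.0, -1.0], [1.2, -0.6], [0.3, 2.9], [-1.6, -0.4], [1.0, -0.5], [-0.1, -1.3], [0.3, 2.6]]
[0.57738522 0.15140591 0.12632525] [0.52390159 0.15152461 0.11125366] [0.57684697 0.08219608 0.0859776 ]
cup [0.60375593 0.00495673 0.08      ]
knife [ 0.30101428 -0.00098516  0.007     ] [ 0.4343324  -0.06361115  0.007     ]
```

The fit is consistent: box origin (0.578, 0.134), yaw 0.275, with residuals mostly under 1 px from the top, and the guard top reads 126 mm against 124 mm given. Next: check IK for the planned arc, where the tool is nearly level, tilts as the guard swings and lifts under the lip.

```bash
cat >> h.py <<'E'
from scipy.spatial.transform import Rotation as Rn
P0=np.array([.5778,.1337,0.]);YAW=.275
XB=np.array([np.cos(YAW),np.sin(YAW),0]);YB=np.array([-np.sin(YAW),np.cos(YAW),0]);ZB=np.array([0,0,1.])
TIP=r.tip_extent
def w(x,y,z): return P0+(XB*x+YB*y+ZB*z)/1e3
def pose(corner,phi,s=1,corner_off=11,y=18):
    """TCP pose with tip upper edge at box (x,z) mm, tool pitched phi below level"""
    z=np.cos(phi)*XB-np.sin(phi)*ZB; n=np.sin(phi)*XB+np.cos(phi)*ZB; yy=s*YB
    q=Rn.from_matrix(np.column_stack([np.cross(yy,z),yy,z])).as_quat()
    return w(corner[0],y,corner[1])-n*corner_off/1e3-z*TIP, q
def gpt(th,c=(-100,17)): # guard point -> box (x,z)
    co,si=np.cos(th),np.sin(th); return (45+co*c[0]+si*c[1], 85-si*c[0]+co*c[1])
E
python3 - <<'E'
from h import *
for s in(1,-1):
  for a,b in((.1,.8),(.35,.8),(.6,.9),(.1,1.2)):
    print(s,a,b)
    for th in(0,.5,1,1.5):
        q=r.solve_ik(*pose(gpt(th),a+(b-a)*th/1.5,s)); print('  ',None if q is None else np.round(q,2))
  for ph,pt in((.8,(-40,110)),(.8,(0,110)),(1.571,(75,178)),(1.571,(0,178)),(.1,(-100,95))):
    q=r.solve_ik(*pose(pt,ph,s)); print(ph,pt,None if q is None else np.round(q,2))
command_gripper(0.0,20); print(r.tip_extent,r.read_state()['time_s'])
E
```

```text
1 0.1 0.8
   [-0.17  1.3   2.63  2.6   2.18  1.19]
   [-0.1   0.67  2.59  2.78  1.35  1.52]
   [-0.01  0.31  2.33  2.65  0.53  1.84]
   None
1 0.35 0.8
   [-0.13  0.9   2.65  2.76  1.6   1.41]
   [-0.07  0.44  2.5   2.75  0.88  1.66]
   [0.   0.27 2.26 2.49 0.36 2.02]
   None
1 0.6 0.9
   [-0.07  0.5   2.53  2.76  0.87  1.62]
   [-0.02  0.27  2.36  2.53  0.4   1.95]
   None
   [ 0.07  0.29  1.92  0.44  0.3  -2.16]
1 0.1 1.2
   [-0.17  1.3   2.63  2.6   2.18  1.19]
   [-0.07  0.48  2.52  2.76  0.97  1.63]
   None
   [ 0.11  0.37  1.63  0.09  0.78 -1.79]
0.8 (-40, 110) [-0.01  0.33  2.33  2.49  0.33  1.99]
0.8 (0, 110) None
1.571 (75, 178) [ 0.14  0.61  1.16 -0.    1.37 -1.7 ]
1.571 (0, 178) [ 0.13  0.47  1.41 -0.    1.27 -1.72]
0.1 (-100, 95) None
-1 0.1 0.8
   [-0.17  1.3   2.63  2.6   2.18 -1.95]
   [-0.1   0.67  2.59  2.78  1.35 -1.62]
   [-0.01  0.31  2.33  2.65  0.53 -1.3 ]
   None
-1 0.35 0.8
   [-0.13  0.9   2.65  2.76  1.6  -1.73]
   [-0.07  0.44  2.5   2.75  0.88 -1.48]
   [ 0.    0.27  2.26  2.49  0.36 -1.12]
   None
-1 0.6 0.9
   [-0.07  0.5   2.53  2.76  0.87 -1.52]
   [-0.02  0.27  2.36  2.53  0.4  -1.19]
   None
   [0.07 0.29 1.92 0.44 0.3  0.99]
-1 0.1 1.2
   [-0.17  1.3   2.63  2.6   2.18 -1.95]
   [-0.07  0.48  2.52  2.76  0.97 -1.51]
   None
   [0.11 0.37 1.63 0.09 0.78 1.35]
0.8 (-40, 110) [-0.01  0.33  2.33  2.49  0.33 -1.15]
0.8 (0, 110) None
1.571 (75, 178) [ 0.14  0.61  1.16 -0.    1.37  1.44]
1.571 (0, 178) [ 0.13  0.47  1.41 -0.    1.27  1.42]
0.1 (-100, 95) None
0.025 0.8667
```

Run:
```python
from h import *
def br(c,ph):
    q=r.solve_ik(*pose(c,ph,-1)); return '.' if q is None else ('F' if abs(q[3])>1.57 else 'n')
phs=np.arange(.1,1.58,.1)
print('ph',np.round(phs,1))
for c in((-100,17),(-107,10)):
  for th in np.arange(0,1.6,.15): print(round(th,2),''.join(br(gpt(th,c),p) for p in phs))
for x in(-40,-20,0): print(x,''.join(br((x,112),p) for p in phs))
print('far',[''.join(br((x,90),p) for p in phs) for x in(-75,-90)])
```

```text
ph [0.1 0.2 0.3 0.4 0.5 0.6 0.7 0.8 0.9 1.  1.1 1.2 1.3 1.4 1.5]
0.0 FFFFFFFF..nnnnn
0.15 FFFFFFFF..nnnnn
0.3 FFFFFFF...nnnnn
0.45 FFFFFFF..nnnnnn
0.6 FFFFFFF..nnnnnn
0.75 FFFFFFF..nnnnnn
0.9 FFFFFFF..nnnnnn
1.05 FFFFFF...nnnnnn
1.2 FFFFFF...nnnnnn
1.35 FFFFFF..nnnnnnn
1.5 FFFFFF..nnnnnnn
0.0 FFFFFFFF...nnnn
0.15 FFFFFFFF..nnnnn
0.3 FFFFFFFF..nnnnn
0.45 FFFFFFF...nnnnn
0.6 FFFFFFF..nnnnnn
0.75 FFFFFFF..nnnnnn
0.9 FFFFFFF..nnnnnn
1.05 FFFFFF...nnnnnn
1.2 FFFFFF..nnnnnnn
1.35 FFFFFF..nnnnnnn
1.5 FFFFFF..nnnnnnn
-40 FFFFFFFF..nnnnn
-20 FFFFFFFF..nnnnn
0 FFFFFFF...nnnnn
far ['F..FFFFF...nnnn', '....FFFF...nnnn']
```

Keeping the tool pitched 66° down (φ=1.15) stays on one wrist branch for the whole lift, so I'll use that and lift the lip edge with the fingers' upper face. First I'll move to the pre-contact pose and check the geometry.

```bash
cat >> h.py <<'E'
PHI=1.15; N=np.array([np.sin(PHI),np.cos(PHI)])
def lift(th,d=15,back=0):
    c=np.array(gpt(th,(-104,20)))-N*(3+back); ps=max(th,PHI)
    return c+d*np.array([np.cos(ps),-np.sin(ps)])
def S(k=''): 
    s=r.read_state(); print(k,round(s['time_s'],2),np.round(s['eef_pos'],4),np.round(s['contact_force'],2))
E
python3 - <<'E'
from h import *
c=lift(0,15,25)
r.reach(*pose((c[0]-15,200),PHI,-1)); S('hi')
r.move_straight(*pose(c,PHI,-1),speed=.12); S('pre'); print(c, r.read_state()['joint_positions'].round(2))
snap('scene','s1');snap('top','t1');crop('s1',200,150,340,290,4);crop('t1',200,150,320,250,5)
c,q=pose(c,PHI,-1); Rm=Rn.from_quat(q).as_matrix()
from fit import proj
tip=c+Rm[:,2]*TIP
for n in('scene','top'): print(n,proj(n,np.array([tip+Rm[:,0]*a+Rm[:,1]*b for a in(-.011,.011) for b in(-.0145,.0145)])).round(1).tolist())
E
```

```text
hi 3.23 [0.4638 0.1196 0.2184] [ 0.5  -0.75  0.03]
pre 4.39 [0.4783 0.1242 0.0988] [-0.11  0.09 -0.15]
[-78.43007871  79.87089255] [0.04 0.3  2.15 0.33 0.3  1.03]
scene [[305.3, 228.9], [296.4, 224.4], [301.3, 231.1], [292.3, 226.5]]
top [[249.2, 220.9], [258.1, 218.4], [247.3, 214.5], [256.2, 212.0]]
```

View pics/s1_c200_150.png

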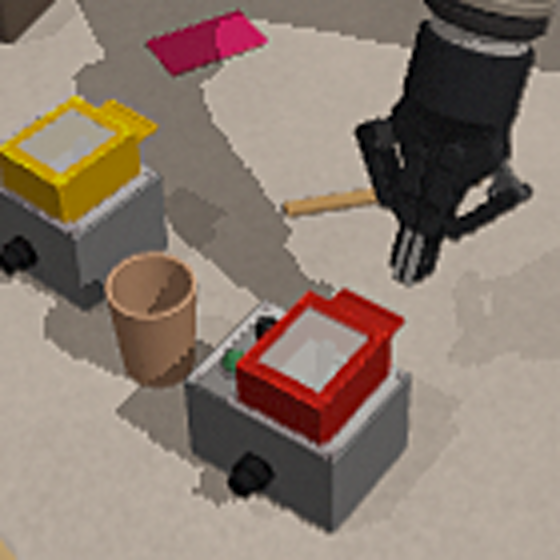

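View pics/t1_c200_150.png

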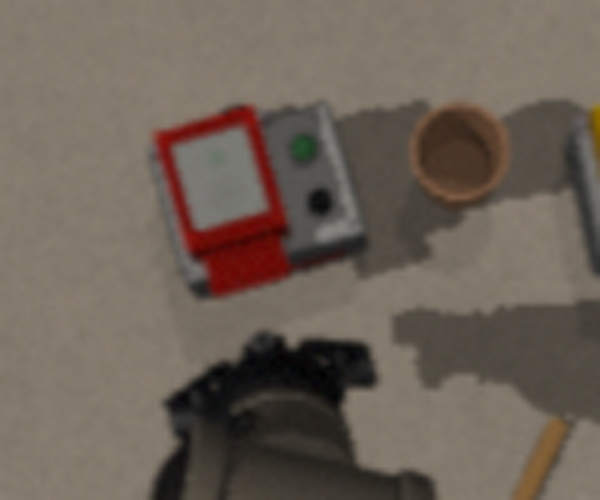

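The scene crop shows the fingertips at about crop (405,281), or full-image (301,220). I predicted about (299,228), so either the arm or the effective tip length differs. I'll check with the depth image.

Run:
```python
from h import *
from fit import proj
d=np.load('pics/s1.npz')['d']; s=r.read_state(); R=Rn.from_quat(s['eef_rot']).as_matrix()
print(np.round(R[:,2],3), s['eef_pos'], s['grip_width'])
print(d[205:226,296:312].round(2))
for u,v in((301,218),(302,216),(303,213),(304,210)):
    X=atd('scene',d,u,v); print(u,v,X.round(4),'tool',(R.T@(X-s['eef_pos'])*1e3).round(1))
print(proj('scene',np.array([s['eef_pos']+R[:,2]*a for a in(0,.012,.025)])).round(1))
```

```text
[ 0.395  0.111 -0.912] [0.47834455 0.12423795 0.09894888] -2.1410085808546493e-05
[[1.28 1.28 1.28 1.28 1.07 1.07 1.07 1.07 1.07 1.07 1.06 1.06 1.06 1.06
  1.06 1.06]
 [1.28 1.27 1.28 1.28 1.07 1.07 1.07 1.07 1.08 1.06 1.06 1.06 1.06 1.06
  1.06 1.06]
 [1.27 1.27 1.28 1.27 1.08 1.08 1.08 1.07 1.08 1.06 1.07 1.06 1.06 1.07
  1.06 1.05]
 [1.27 1.27 1.27 1.08 1.08 1.08 1.07 1.07 1.07 1.07 1.06 1.06 1.06 1.07
  1.06 1.05]
 [1.27 1.27 1.26 1.09 1.08 1.08 1.08 1.07 1.07 1.07 1.06 1.07 1.07 1.06
  1.07 1.06]
 [1.27 1.26 1.26 1.09 1.09 1.08 1.08 1.07 1.07 1.07 1.07 1.07 1.07 1.07
  1.08 1.27]
 [1.26 1.26 1.09 1.08 1.08 1.07 1.08 1.08 1.07 0.   1.07 1.07 0.   1.08
  1.25 1.26]
 [1.26 1.26 1.09 1.09 1.08 1.08 1.08 1.08 1.08 1.08 1.08 1.07 1.07 1.08
  1.25 1.25]
 [1.25 1.25 1.09 1.09 1.08 1.08 1.07 1.08 1.07 1.08 1.08 1.07 1.08 1.08
  1.26 1.25]
 [1.25 1.25 1.09 1.08 1.09 1.08 1.08 1.08 1.08 1.07 1.08 1.07 1.08 1.09
  1.25 1.25]
 [1.25 1.09 1.09 1.09 1.08 1.08 1.08 1.08 1.08 1.08 1.08 1.08 1.09 1.25
  1.24 1.25]
 [1.24 1.25 1.09 1.09 1.08 1.08 1.08 1.08 1.09 1.08 1.07 1.08 1.09 1.24
  1.25 1.24
[... 334 characters left out ...]
3 1.23]
 [1.23 1.23 1.23 1.23 1.23 1.24 1.09 1.09 1.24 1.22 1.23 1.23 1.23 1.23
  1.23 1.23]
 [1.22 1.23 1.23 1.22 1.22 1.23 1.23 1.23 1.23 1.22 1.23 1.23 1.22 1.23
  1.23 1.23]
 [1.23 1.23 1.22 1.22 1.22 1.22 1.22 1.23 1.22 1.23 1.22 1.22 1.22 1.22
  1.22 1.22]
 [1.22 1.22 1.22 1.22 1.22 1.22 1.22 1.22 1.22 1.22 1.22 1.22 1.22 1.22
  1.22 1.22]
 [1.22 1.22 1.22 1.22 1.22 1.22 1.22 1.22 1.22 1.21 1.22 1.22 1.22 1.22
  1.22 1.22]]
301 218 [0.4839 0.1296 0.1122] tool [11.6 -3.7 -9.3]
302 216 [0.4805 0.1295 0.1175] tool [ 10.8  -4.5 -15.5]
303 213 [0.4753 0.1271 0.1235] tool [  8.1  -3.6 -23.3]
304 210 [0.472  0.1268 0.1323] tool [  8.7  -4.2 -32.6]
[[301.1 219.5]
 [300.  223.4]
 [298.7 227.6]]
```

The depth image puts the tip about 25 mm farther back than stated, though the two views agree on the box. A gentle touch on the free table below will settle it.

Run:
```python
from h import *
d=np.load('pics/s1.npz')['d']; print('table z',atd('scene',d,301,226).round(4))
p0=r.read_state()['eef_pos']; S()
b=r.move_straight(p0-[0,0,.05],speed=.1,max_force=6);S(b)
b=r.move_straight(p0-[0,0,.092],speed=.025,max_force=4);S(b)
s=r.read_state();R=Rn.from_quat(s['eef_rot']).as_matrix();z=-R[2,2]
print('tip extent from touch', (s['eef_pos'][2]-.011*abs(R[2,0]))/z)
r.move_straight(p0,speed=.15);S()
```

```text
table z [ 0.43    0.0721 -0.0009]
 4.49 [0.4783 0.1242 0.0989] [-0.41 -0.77 -0.14]Traceback (most recent call last):
  File "<stdin>", line 4, in <module>
workcell.PlanningError: the arm cannot follow that straight line within its joint ranges
```

Run:
```python
from h import *
V=np.pi/2
r.move_straight(*pose((-130,130),V,-1),speed=.15);S()
r.move_straight(*pose((-130,30),V,-1),speed=.15,max_force=8);S()
p,q=pose((-130,-32),V,-1)
b=r.move_straight(p,q,speed=.03,max_force=4);S(b)
p,q=pose((-130,80),V,-1); r.move_straight(p,q,speed=.2);S()
```

```text
5.42 [0.4369 0.1127 0.1548] [ 0.23 -0.62 -0.1 ]
 6.23 [0.4376 0.1127 0.0554] [ 0.35 -0.07  0.46]
True 7.84 [0.4372 0.1127 0.0006] [-1.33  0.41  7.43]
 8.52 [0.4367 0.1127 0.1043] [-0.43  0.05  0.11]
```

Touch and vision agree that the shut fingertips are essentially at the TCP (about 0.5 mm ahead), not 25 mm ahead. The depth points' tool-x values rule out a plain height offset. I'll correct TIP and recheck the path.

```bash
sed -i 's/^TIP=.*/TIP=.0005/' h.py
python3 - <<'E'
from h import *
import h
def br(c,ph):
    q=r.solve_ik(*pose(c,ph,-1)); return '.' if q is None else ('F' if abs(q[3])>1.57 else 'n')
phs=np.arange(.95,1.36,.05)
def L(th,ph,back):
    h.PHI=ph;h.N=np.array([np.sin(ph),np.cos(ph)]);return lift(th,15,back)
for th,b in((0,25),(0,0),(.3,0),(.6,0),(.9,0),(1.2,0),(1.45,0)): print(th,''.join(br(L(th,p,b),p) for p in phs))
for x in(-40,-20,10): print(x,''.join(br((x,108),p) for p in phs))
E
```

```text
0 .....nnnn
0 ....nnnnn
0.3 ...nnnnnn
0.6 ..nnnnnnn
0.9 .nnnnnnnn
1.2 nnnnnnnnn
1.45 nnnnnnnnn
-40 ....nnnnn
-20 ...nnnnnn
10 ...nnnnnn
```

```bash
cat >> h.py <<'E'
phi_of=lambda th:max(1.05,1.25-.3*th)
def liftpose(th,d=15,back=0):
    ph=phi_of(th); n=np.array([np.sin(ph),np.cos(ph)]); ps=max(th,ph)
    c=np.array(gpt(th,(-104,20)))-n*(3+back)+d*np.array([np.cos(ps),-np.sin(ps)])
    return pose(c,ph,-1)
E
python3 - <<'E'
from h import *
r.move_straight(*liftpose(0,15,25),speed=.1);S('pre')
for th in np.arange(0,1.0,.15):
    b=r.move_straight(*liftpose(th),speed=.06,max_force=12);S((round(th,2),b))
    if b: break
snap('scene','s2');crop('s2',200,130,340,290,4)
E
```

```text
pre 9.22 [0.4844 0.1261 0.0782] [-0.05 -0.54  0.41]
(np.float64(0.0), False) 9.79 [0.5078 0.1327 0.0868] [-2.08 -0.92  1.19]
(np.float64(0.15), False) 10.21 [0.5124 0.1341 0.1023] [-4.32 -0.72  0.52]
(np.float64(0.3), False) 10.62 [0.5203 0.1359 0.1166] [ 0.63 -0.93  0.06]
(np.float64(0.45), False) 11.04 [0.5287 0.1385 0.1294] [-0.42 -0.08  0.91]
(np.float64(0.6), False) 11.47 [0.5394 0.1416 0.1409] [-0.62 -0.32  0.22]
(np.float64(0.75), False) 11.88 [0.5516 0.145  0.1512] [ 0.19  0.52 -0.07]
(np.float64(0.9), False) 12.3 [0.5645 0.1487 0.1594] [-0.35  0.02 -0.01]
```

View pics/s2_c200_130.png

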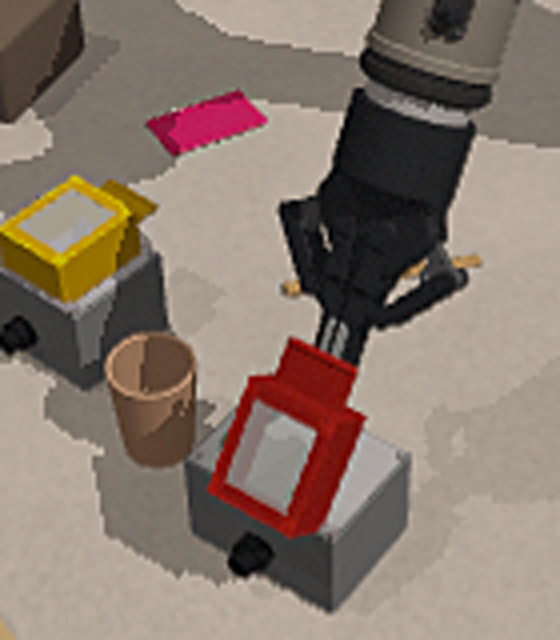

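The guard is lifted to about 0.9 rad (lip at crop (320,365)), resting on the fingers. I'll continue to fully open, then push the toggle.

Run:
```python
from h import *
for th in(1.05,1.2,1.35,1.48):
    b=r.move_straight(*liftpose(th),speed=.05,max_force=12);S((th,b))
    if b: break
r.hold(.3)
r.move_straight(*pose((-45,190),1.2,-1),speed=.12);S()
r.move_straight(*pose((-45,106),1.2,-1),speed=.12,max_force=10);S()
b=r.move_straight(*pose((-20,106),1.2,-1),speed=.08,max_force=10);S(b)
for x in(-12,-6,-2,3):
    b=r.move_straight(*pose((x,106),1.2,-1),speed=.03,max_force=12);S((x,b))
r.move_straight(*pose((-45,106),1.2,-1),speed=.1);S()
r.move_straight(*pose((-60,210),1.3,-1),speed=.15);S()
r.move_straight(*pose((-110,240),1.3,-1),speed=.15);S()
snap('scene','s3');snap('top','t3')
a=cv2.imread('pics/s3.png')[180:290,210:320];b=cv2.imread('pics/t3.png')[140:220,200:300]
a=cv2.resize(a,(400,400),interpolation=2);b=cv2.resize(b,(400,320),interpolation=2)
cv2.imwrite('pics/m3.png',np.hstack([a,np.vstack([b,b[:80]*0])]))
```

```text
(1.05, False) 12.82 [0.5785 0.1526 0.1656] [-1.05 -0.17 -0.46]
(1.2, False) 13.24 [0.5914 0.1563 0.1686] [-0.24 -0.01  0.07]
(1.35, False) 13.67 [0.6045 0.16   0.1695] [-1.19 -0.19  0.13]
(1.48, False) 14.05 [0.6159 0.1632 0.1687] [-0.54 -0.32 -0.56]
 15.34 [0.5199 0.136  0.1865] [-0.75 -0.51 -0.36]
 16.19 [0.5201 0.136  0.1029] [ 0.39 -0.13  1.07]
False 16.66 [0.5435 0.1428 0.1026] [-0.07 -0.6  -0.66]
(-12, False) 17.07 [0.5514 0.1449 0.1025] [ 0.01 -0.03 -0.59]
(-6, False) 17.43 [0.5572 0.1466 0.1024] [-1.28 -0.99 -0.46]
(-2, False) 17.71 [0.5614 0.1477 0.1026] [-0.58 -0.17 -0.08]
(3, False) 18.02 [0.566  0.1491 0.1025] [-0.55 -0.09 -0.  ]
 18.66 [0.5203 0.136  0.1029] [ 0.5  -0.32  0.31]
 19.52 [0.5045 0.1318 0.2067] [-0.24 -0.14 -0.04]
 20.06 [0.457  0.1182 0.2373] [ 0.37  0.27 -0.24]
```

View pics/m3.png

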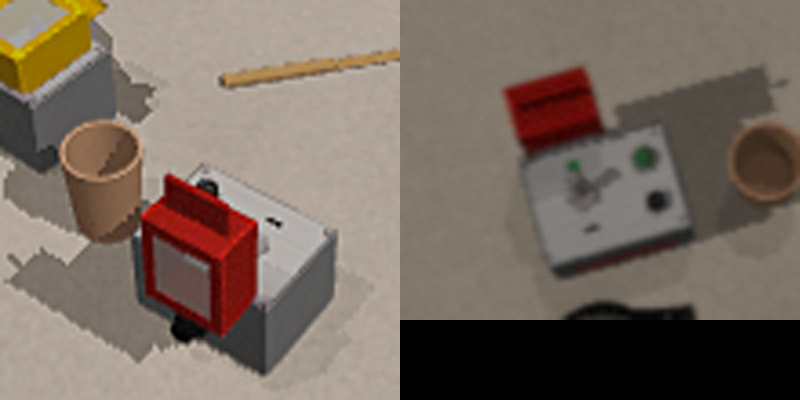

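The guard stands fully open, with the lip pointing up. The toggle appears at mosaic (580,190), near the green dot at (573,166). I'll enlarge it with the predicted ON and OFF tip positions marked.

Run:
```python
from h import *
from fit import proj
P=proj('top',np.array([w(15,18,116),w(-9,18,116),w(3,18,83)]));print(P.round(1))
im=cv2.imread('pics/t3.png')[170:210,225:275]; im=cv2.resize(im,None,fx=12,fy=12,interpolation=cv2.INTER_CUBIC)
for p,c in zip(P,((0,255,0),(0,0,255),(255,0,0))): cv2.circle(im,tuple(int(v) for v in ((p-[225,170]+.5)*12)),5,c,1)
cv2.imwrite('pics/m4.png',im)
```

```text
[[243.  182.9]
 [245.  190.3]
 [245.  188.5]]
```

View pics/m4.png

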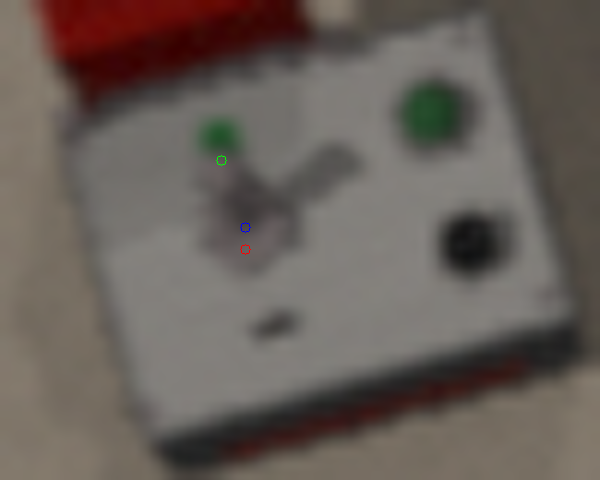

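Run:
```python
from h import *
Z=[]
for i in range(6):
    p,d=optics.get_image('top');Z.append([[atd('top',d,u,v)[2]*1e3 if d[v,u]>0 else np.nan for u in range(238,252)] for v in range(178,196)])
print(np.nanmedian(Z,0).round(0).astype(int)); S()
```

```text
[[ 84  81  80  82  79  80  81  81  80  81  82  81  80  80]
 [ 81  80  80  78  81  80  80  79  79  81  79  78  81  82]
 [ 81  78  80  80  80  82  81  83  81  79  79  80  80  81]
 [ 80  78  80  81  81  81  81  81  79  79  80  76  80  78]
 [ 80  80  78  80  80 114  81  79  80  80  80  81  79  79]
 [ 80  80  83  80 114 115 114  82  81  82  79  78  81  82]
 [ 79  80  81 110 117 113 116  81  79  80  80  81  81  80]
 [ 81  79  81  79 115 115 113  80  81  81  80  80  78  81]
 [ 82  81  80  81 108 109 110  96  86  85  78  81  80  81]
 [ 81  81  82  80  87 104 100  93  85  84  80  83  82  81]
 [ 80  82  78  80  87  83  94  92  85  87  86  78  81  82]
 [ 82  81  82  81  86  84  89  83  84  87  84  80  82  79]
 [ 81  80  79  80  85  85  85  85  85  85  79  81  80  80]
 [ 81  83  82  83  85  84  84  85  83  84  81  81  83  78]
 [ 81  81  80  80  81  83  83  85  81  81  80  82  80  81]
 [ 81  81  82  83  81  83  82  80  81  78  81  83  79  79]
 [ 81  80  80  79  79  84  80  83  80  79  80  81  83  78]
 [ 81  82  82  82  79  78  79  80  79  80  79  82  80  78]]
 20.46 [0.4568 0.1183 0.2372] [ 0.59 -0.15 -0.13]
```

Depth confirms ON: the tip pixels around (243,184) are at 115 mm and lean rearward to the predicted ON spot. Now I'll tip the guard shut from behind its lip, with the tool vertical.

Run:
```python
from h import *
V=np.pi/2
r.move_straight(*pose((-90,265),V,-1),speed=.2);S()
r.move_straight(*pose((100,265),V,-1),speed=.2);S()
b=r.move_straight(*pose((100,180),V,-1),speed=.1,max_force=8);S(b)
if not b:
    for x in(88,76,64,52,40,30,22):
        b=r.move_straight(*pose((x,180),V,-1),speed=.05,max_force=10);S((x,b))
        if b: break
    r.hold(.8)
    r.move_straight(*pose((22,265),V,-1),speed=.15)
    r.move_straight(*pose((-150,265),V,-1),speed=.2);S()
r.hold(.5)
snap('scene','s5');snap('top','t5')
a=cv2.imread('pics/s5.png')[165:290,180:320];b=cv2.imread('pics/t5.png')[150:230,205:345]
a=cv2.resize(a,(420,375),interpolation=2);b=cv2.resize(b,(380,217),interpolation=2)
cv2.imwrite('pics/m5.png',np.hstack([a,np.vstack([b,np.zeros((158,380,3),np.uint8)])]))
from fit import proj
d=np.load('pics/t5.npz')['d']
for p in(w(-29,18,124),w(41,18,124),w(-55,18,106)):
    u,v=proj('top',p[None])[0]; print((u,v),atd('top',d,u,v).round(3),p.round(3))
# change check against the start, scene view away from arm
for n in('s','t'):
    x=np.load(f'pics/{n}0.npz')['p'].astype(int);y=np.load(f'pics/{n}5.npz')['p'].astype(int)
    cv2.imwrite(f'pics/diff{n}.png',np.abs(x-y).max(2).astype(np.uint8))
```

```text
20.95 [0.4755 0.1237 0.2644] [-0.29  0.04 -0.78]
 22.05 [0.6579 0.175  0.2656] [-0.48 -0.22  0.74]
False 23.05 [0.659  0.1753 0.1814] [ 0.39 -0.21  0.08]
(88, False) 23.44 [0.6471 0.1719 0.1811] [ 0.   -0.08  0.05]
(76, False) 23.83 [0.6355 0.1687 0.1807] [-0.35 -0.14  0.  ]
(64, False) 24.23 [0.6239 0.1654 0.1807] [ 0.33 -0.7   0.29]
(52, False) 24.62 [0.6123 0.1621 0.1807] [0.37 0.47 0.61]
(40, False) 25.01 [0.6008 0.1589 0.1807] [ 0.22  1.45 -0.4 ]
(30, False) 25.36 [0.591  0.1561 0.1807] [ 0.59 -0.52 -0.61]
(22, False) 25.67 [0.5833 0.1539 0.1806] [ 0.26 -0.89  0.08]
 28.19 [0.4187 0.1074 0.2653] [0.22 0.66 0.03]
(np.float64(246.44979862137828), np.float64(196.0704106580043)) [0.544 0.143 0.127] [0.545 0.143 0.124]
(np.float64(240.53134805259398), np.float64(174.37168610210534)) [0.613 0.163 0.12 ] [0.612 0.162 0.124]
(np.float64(249.14702210543737), np.float64(205.0053082114529)) [0.452 0.095 0.604] [0.52  0.136 0.106]
```

View pics/m5.png

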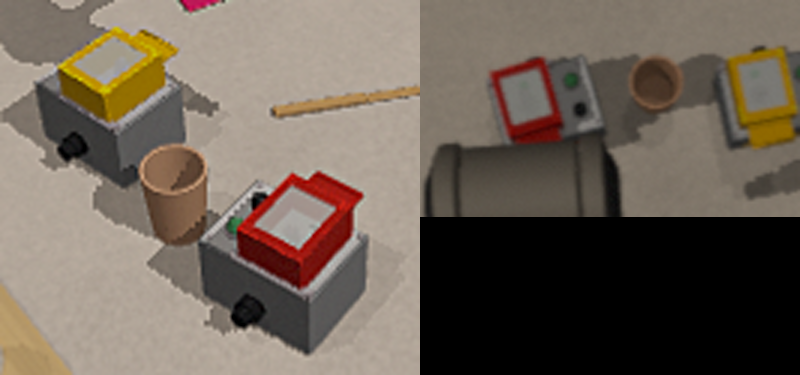

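The guard is shut again: its top is at 120–127 mm against 124 mm given, and the lip is back where it was. The arm is clear, and the cup and yellow box look unchanged. One last numeric comparison of shutness and of the toggle through the window, then I'll hand in.

Run:
```python
from h import *
from fit import proj
a=np.load('pics/s0.npz');b=np.load('pics/s5.npz')
m=np.median(np.abs(a['d']-b['d'])[222:262,248:302])*1e3; print('median depth change red box, mm',m)
D=np.abs(a['p'].astype(int)-b['p'].astype(int)).max(2)
def mean(x0,y0,x1,y1): return D[y0:y1,x0:x1].mean().round(1)
print('lip',mean(284,222,302,234),'yellow',mean(192,172,242,225),'cup',mean(226,213,250,246),'window',mean(266,228,290,246))
t0=np.load('pics/t0.npz')['p'].astype(int);t5=np.load('pics/t5.npz')['p'].astype(int)
for k,p in(('ON',w(15,18,116)),('OFF',w(-9,18,116))):
    u,v=proj('top',p[None])[0].round().astype(int); print(k,t0[v-1:v+2,u-1:u+2].mean((0,1)).round(),t5[v-1:v+2,u-1:u+2].mean((0,1)).round())
r.finish_job(); S('end')
```

```text
median depth change red box, mm 1.896739
lip 7.1 yellow 9.9 cup 5.1 window 6.9
ON [113. 115. 108.] [114. 114. 108.]
OFF [115. 114. 109.] [116. 115. 111.]
the job is handed in; nothing more can be done
the job is handed in; nothing more can be done
```

The red kiln is switched on: I swung the red guard fully open with the closed fingertips, pushed the toggle to ON, tipped the guard back and let it drop shut. I handed the job in at about 28 s of the 56 s allowed, with the arm clear of everything. The highest contact force I logged was about 7 N, when I touched the table on purpose; at the guard and toggle it stayed below about 5 N.

**Checks that passed**
- **Toggle:** with the guard open, depth images put its tip at the predicted ON spot, leaning to the rear at about 115 mm.
- **Guard:** its top reads 120–127 mm against 124 mm when shut, and the red box's depth is within 2 mm of the first picture.
- **Yellow box and cup:** both look unmoved in the last pictures.

**Checks that disagreed or fell short**
- **Fingertip position:** the shut fingertips turned out to be about at the TCP, not 25 mm ahead as stated. The camera and the table touch agreed, so I corrected for it.
- **Toggle after closing:** it could not be seen clearly through the window, so ON rests on the check made just before closing.
- **Other objects:** I did not check the pots, clay and other tools against the first pictures.

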